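Turn the glue-gun heat dial up four clicks and set it

TASK

Turn the click-stop heat dial on top of the grey glue-gun controller exactly four clicks clockwise (seen from above) from where it stands, by pushing its upright tab round with a fingertip, without taking the tab between the fingers and without going past the fourth click. Then press the round set button fully down and let go of it. Leave the small things standing round the controller where they are.

Things in the scene. Friction and masses are not known exactly. Their poses are not given: they have to be found in the camera images.
- controller: grey bench box with black end cheeks, 130 (its x) x 190 (its y) x 44 mm high, fixed to the table; origin at the centre of its underside, z up. It turns by up to 0.5 rad between starts, with its x roughly away from the robot. The dial's axis stands at its (0, +30 mm), the set button at its (0, -60 mm).
- dial_axis (a point): point on the dial's upright turning axis, at the height of the top edge of the tab (78 mm above the table). The dial is a black disc 68 mm across, whose flat top is 58 mm above the table; nothing but the tab stands up from it. This frame turns with the dial: its x axis points along the tab.
- dial_tab (a point): point on the top edge of the dial's finger tab, 36 mm out from the axis. The tab is an upright radial fin of bare aluminium, rigid with the dial, 6 mm thick, reaching from 12 to 46 mm out from the axis and from the disc (58 mm above the table) up to 78 mm. At the start it may point anywhere from 0.35 to 2.6 rad anticlockwise of the controller's x axis. This frame turns with the dial: x points outward along the tab, z up.
- heat_dial (a joint): angle of the dial in rad, 0 where it stands at the start, growing clockwise seen from above. Click stops every 24 degrees (0.4189 rad), so four clicks are 1.676 rad. Between two stops it resists with up to 0.12 N m (3.5 N at 35 mm); past the halfway point it springs on by itself to the next stop, ahead of the finger, and stays there. It can turn 5 clicks back and 9 clicks forward before it meets end stops.
- set_button (a joint): travel of the set button in m: 0 up, 0.006 fully down. It springs back; fully down takes 4 N.
- set_button_top (a point): centre of the top face of the set button, a plain steel push button 24 mm across in a black collar, pressed straight down
- toothpick_pot: clear pot of wooden picks, 51 mm across, 66 mm high, loose, left of the controller; origin at the centre of its underside. A bystander.
- wax_block: wax block 40 x 72 x 32 mm, loose, right of the controller; origin at the centre of its underside. A bystander.
- cream_pot: white pot with a cap, 43 mm across, 58 mm high, loose, behind the controller; origin at the centre of its underside. A bystander.

How it is judged:
By the outcome, as a careful person would: the job done as asked, in the order asked, and still so for the second after the job is handed in, with the robot touching nothing.
It also fails if it takes over 64 s, if anything falls off the work surface, if the arm or the gripper's body presses on something with over 40 N, if the wrist force passes 120 N, or if a joint passes its speed limit or range.

ROBOT

A 6-joint arm with a two-finger parallel gripper is mounted at the origin on a cart in front of the work surface, level with it; the furniture and walls round the work are solid. World frame = base frame: x ahead of the robot, y to its left, z up, the work surface at z = 0. Lengths are in m, angles in degrees, forces in N, time in s.
With the tool pointing down it reaches from about 0.4 to 0.825 m from the base axis. Payload 7 kg.
Tool frame: the origin (TCP) lies midway between the tips of the shut fingers; the grasp point (between the pads) lies 19 mm behind it; z points along the fingers, y is the line along which they close (so a half turn about z gives the same grasp; the last joint's range is limited). The gripper opens to 88 mm and grips with 3 to 60 N. Pads are 19 mm wide; open, the fingers measure 130 mm over their backs; the gripper's body (78 mm by 193 mm) begins 47 mm behind the grasp point.
Start: joints at [85.548, 20.546, 0.682, 0, -70.136, -16.507], TCP at [0.241, 0.63, 0.227] pointing down, gripper open.
Joint ranges: [-176.03, 176.03], [-82.01, 121.73], [-58.28, 71.71], [-173.87, 95.51], [-174.79, -0.11], [-173.66, 173.66]. Speed limits (degrees/s): [136.94, 136.94, 172.46, 180, 180, 180].

INTERFACE

Orientations are given as [roll, pitch, yaw] about the fixed x, y, z axes, in that order (R = Rz(yaw) Ry(pitch) Rx(roll)).
In Python, from plant import * gives the robot as it stands.
- The arm moves only by the tool move_arm, never from a script. Its argument "commands" is a list of rows, each a list of 7 numbers: the shift along the world's x, y, z in mm, then the turn, a rotation vector about the world's x, y, z in degrees, then the opening in per cent of the stroke, from 0 (shut) to 100 (fully open). In form: [[x, y, z, rx, ry, rz, fingers], ...]. A call has 1 to 20 rows; each row shifts and turns the commanded pose from where the row before left it; what a row does not reach is not made up. A row lasts 1/10 s, in which the tool goes at most 50 mm and 8.59 degrees, less where a joint would pass 70% of its speed; a pose out of reach is approached as far as the arm can. A call with a gripper value outside its range is refused whole. The fingers move at their own pace and stop on an object; "squeeze" is the grip in N (left out, the last holds). Time passes only in rows, so rows that do not move let the fingers close. It gives the time, the measured TCP pose, the force and the opening at its end, in the units of the state.
- get_state(): the state, without advancing time (a new reading comes with each control period).
- capture(name): name is "scene" or "top" or "wrist"; returns a dict with "frame" (420x560x3 uint8, blue, green, red), "camera_matrix" (3x3 intrinsics, pixels), "world_to_cam" (4x4, takes a point from world to camera coordinates); the wrist camera has in their place "tool_from_camera" (4x4, takes a point from camera to tool coordinates, whose origin is the TCP and whose axes are the flange's). Camera axes: x right, y up, looking along -z (the intrinsics and any distortion apply to the point x, -y, -z); pixel columns grow to the right and rows downward; lengths in m; the calibration is good to about 2 mm. A picture is of the moment at which its call begins: read the wrist's pose just before it. There is no depth.
- close_job(): hands the job in, once; it reports no verdict.
The state is a dict: "time_s": time; "joints": joint angles; "qd": joint speeds; "joint_torque": joint torques, N m; "tcp_pos": TCP position; "eef_rot": TCP orientation; "contact_force": force on the tool from outside, world axes, zero at the start; "moment": the same for the moment, N m; "gripper_width": finger opening in m.
Only numpy, scipy, OpenCV 4.12 (cv2) and the standard library are available. Lean on these libraries where they do the work, as an engineer would, in place of code of your own. Each camera call takes 0.05 s, during which the arm holds its last target. There are 200 camera calls.

## Working session

There is one attempt and no reset: what is moved stays moved. The work goes in short steps, Python scripts to look and compute and a tool call to move; the robot and the scene stay as the last step left them, time stands still between calls to the robot, and variables do not carry over. Pictures are saved under pics/ and viewed, on a budget of 10 in all, crops included, one or two more only if the job needs it, and the job is handed in when it is done.

Besides the shell and the picture viewer there is one more tool, called after "Call:" as name([rows], argument=value, ...), one row to a line, values as JSON. move_arm: Moves the arm, as the interface text tells. Its arguments: {"type":"object","properties":{"commands":{"type":"array"},"squeeze":{"type":"number"}},"required":["commands"]}

```bash
mkdir -p pics
cat > h.py <<'E'
from plant import *
import cv2, numpy as np, json
def snap(n,f):
    s=get_state(); c=capture(n); cv2.imwrite('pics/'+f+'.png',c['frame'])
    d={k:np.array(v).tolist() for k,v in c.items() if k!='frame'}
    d['state']={k:np.array(v).tolist() for k,v in s.items()}
    json.dump(d,open('pics/'+f+'.json','w')); return c['frame'],d
def ray_z(d,u,v,z):
    K=np.array(d['camera_matrix']);T=np.array(d['world_to_cam'])
    r=np.linalg.inv(K)@[u,v,1]; r=np.array([r[0],-r[1],-r[2]])
    R=T[:3,:3];o=-R.T@T[:3,3];w=R.T@r
    return o+w*(z-o[2])/w[2]
E
python3 - <<'E'
from h import *
a,d=snap('top','top0'); b,e=snap('scene','scene0')
cv2.imwrite('pics/both.png',cv2.resize(np.hstack([a,b]),(800,300)))
cv2.imwrite('pics/top0b.png',cv2.resize(a,(800,600),interpolation=cv2.INTER_CUBIC))
print({k:d[k] for k in d if k!='state'}); print(d['state'])
E
```

```text
{'camera_matrix': [[398.02999656514964, 0.0, 280.7916136406439], [0.0, 398.02999656514964, 208.40291330884693], [0.0, 0.0, 1.0]], 'world_to_cam': [[0.00048795923547093425, -0.9996668100972271, 0.025807570319944066, 0.08288224908529244], [0.9951797100796584, 0.0030163131073290697, 0.09802166342704777, -0.6188648900113809], [-0.09806684731116525, 0.025635339772916887, 0.9948495980866532, -0.8631559796373591], [0.0, 0.0, 0.0, 1.0]]}
{'time_s': 0.0, 'joints': [85.55008872391888, 20.59384354477101, 0.6339667187853436, -0.020516866309650467, -70.13489284105206, -16.50712681839547], 'qd': [0.07441307626949158, -0.044058884068087216, 0.048074280914933924, 0.041427661350664544, 0.02508426655224578, -0.08070558410047678], 'joint_torque': [-0.0024435153318336233, -58.27188849449158, 29.306039214134216, 6.997010260820389, 0.007043207588139921, -0.00016172369214473292], 'tcp_pos': [0.2412716123124291, 0.6298902261669005, 0.2255957123836925], 'eef_rot': [179.90365581021254, -0.00843802691204066, -20.964018730235523], 'contact_force': [-0.4919283360254903, -0.6408204862441954, 0.4298115536833435], 'moment': [-0.0034824972649165294, 0.03887681916744519, 0.036465929389735606], 'gripper_width': 0.08758984573849754}
```

View pics/top0b.png

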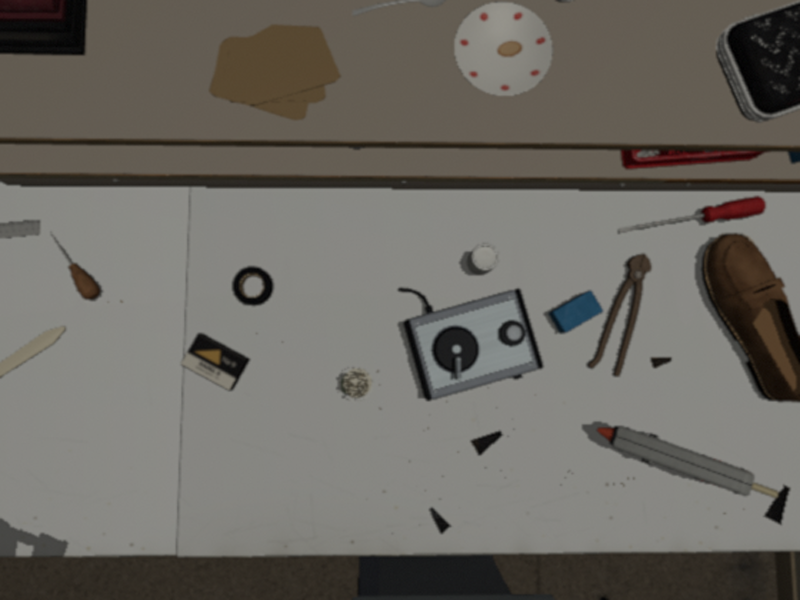

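The top view shows the controller at about (475,345) in the 800 px picture. Its dial is at (457,348), the tab points down towards the robot, and the button is at (512,332). I'll enlarge this area.

Run:
```python
import cv2
a=cv2.imread('pics/top0.png')[190:290,275:390]
a=cv2.resize(a,None,fx=6.9,fy=6,interpolation=cv2.INTER_CUBIC)
a=cv2.convertScaleAbs(a,alpha=1.3)
cv2.imwrite('pics/c1.png',cv2.resize(cv2.imread('pics/top0.png')[195:285,280:385],(700,600),interpolation=cv2.INTER_CUBIC))
```

```text
(no output)
```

View pics/c1.png

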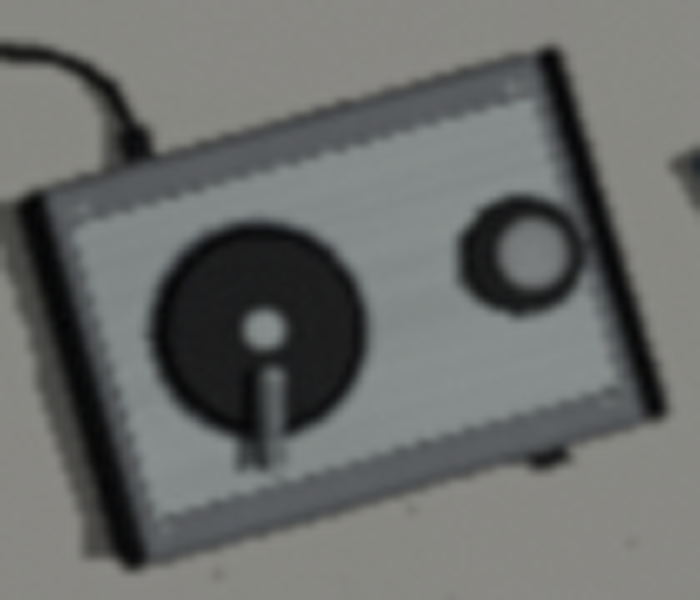

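View pics/scene0.png

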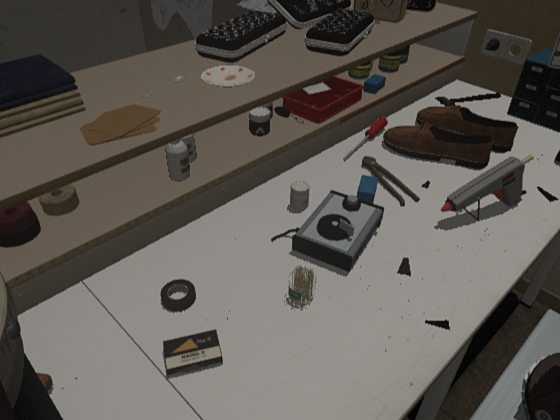

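The crop shows the disc centre at (259,330), the tab's top edge running from (272,370) to (272,455), and the button top at (534,256). The scene view shows a shelf behind the controller, and the bystanders clear of the dial.

Run:
```python
from h import *
d=json.load(open('pics/top0.json'))
f=lambda u,v,z:ray_z(d,280+u*105/700-0.5*0,195+v*90/600,z)
for n,u,v,z in [('disc',259,330,.058),('cap',264,329,.062),('tin',272,370,.078),('tout',270,465,.078),('btn',534,256,.06),('collar',521,256,.05),('cFL',35,203,.044),('cFR',550,52,.044),('cNR',655,412,.044),('cNL',135,562,.044)]:
    print(n,f(u,v,z).round(4))
A=f(259,330,.058)
t=f(270,465,.078)-f(272,370,.078);print('tab ang',np.degrees(np.arctan2(t[1],t[0])), np.linalg.norm(t))
b=f(272,418,.078)-A;print('tab ang from axis',np.degrees(np.arctan2(b[1],b[0])),np.linalg.norm(b[:2]))
c=f(550,52,.044)-f(35,203,.044);print('yaw',np.degrees(np.arctan2(c[0],-c[1])))
c=f(655,412,.044)-f(135,562,.044);print('yaw',np.degrees(np.arctan2(c[0],-c[1])))
K=np.array(d['camera_matrix']);R=np.array(d['world_to_cam'])
print('cam',-R[:3,:3].T@R[:3,3])
```

```text
disc [0.5379 0.0026 0.058 ]
cap [0.5382 0.0015 0.062 ]
tin [0.5252 0.001  0.078 ]
tout [0.4955 0.0019 0.078 ]
btn [ 0.5619 -0.0868  0.06  ]
collar [ 0.5622 -0.0848  0.05  ]
cFL [0.5797 0.0745 0.044 ]
cFR [ 0.6303 -0.0971  0.044 ]
cNR [ 0.5113 -0.1295  0.044 ]
cNL [0.4628 0.042  0.044 ]
tab ang 178.2457067323013 0.029711312233726566
tab ang from axis -177.04577968274796 0.027788857579113146
yaw 16.439779110997556
yaw 15.776569991509287
cam [0.53119435 0.10684862 0.91723356]
```

Call:
move_arm([
  [14.5, -36.3, 0, 0, 0, -3.8, 0],
  [14.5, -36.3, 0, 0, 0, -3.8, 0],
  [14.5, -36.3, 0, 0, 0, -3.8, 0],
  [14.5, -36.3, 0, 0, 0, -3.8, 0],
  [14.5, -36.3, 0, 0, 0, -3.8, 0],
  [14.5, -36.3, 0, 0, 0, -3.8, 0],
  [14.5, -36.3, 0, 0, 0, -3.8, 0],
  [14.5, -36.3, 0, 0, 0, -3.8, 0],
  [14.5, -36.3, 0, 0, 0, -3.8, 0],
  [14.5, -36.3, 0, 0, 0, -3.8, 0],
  [14.5, -36.3, 0, 0, 0, -3.8, 0],
  [14.5, -36.3, 0, 0, 0, -3.8, 0],
  [14.5, -36.3, 0, 0, 0, -3.8, 0],
  [14.5, -36.3, 0, 0, 0, -3.8, 0],
  [14.5, -36.3, 0, 0, 0, -3.8, 0],
  [14.5, -36.3, 0, 0, 0, -3.8, 0],
  [14.5, -36.3, 0, 0, 0, -3.8, 0],
  [14.5, -36.3, 0, 0, 0, -3.8, 0],
  [0, 0, 0, 0, 0, 0, 0],
  [0, 0, 0, 0, 0, 0, 0],
])

```text
time_s: 2.1
tcp_pos: [0.5022, -0.024, 0.226]
eef_rot: [179.9, -0.0, -89.5]
contact_force: [0.2, -0.0, 0.3]
gripper_width: 0.0007
```

Run:
```python
from h import *
a,d=snap('wrist','w0'); print(d['tool_from_camera'],d['camera_matrix'],d['state']['tcp_pos'],d['state']['eef_rot'],d['state']['joints'])
cv2.imwrite('pics/w0b.png',cv2.resize(a,(800,600),interpolation=cv2.INTER_CUBIC))
```

```text
[[-0.00028781302173388936, 0.9627259536908473, 0.2704785670875111, 0.07362080056224865], [0.9999996999220981, 8.254350284195248e-05, 0.0007702871436971043, 0.0009606835587268048], [0.0007192491766606101, 0.27047870762154064, -0.9627256885551579, -0.15815948338222272], [0.0, 0.0, 0.0, 1.0]] [[302.2998843105176, 0.0, 281.8562197672829], [0.0, 302.2998843105176, 208.1271373299895], [0.0, 0.0, 1.0]] [0.5021866066022138, -0.024045751049168066, 0.2260015103708438] [179.93339262657867, -0.00812115738520616, -89.48545170750735] [19.67328204273616, 4.240264918008625, -20.587725525498314, -0.015624959193115726, -65.23759381037559, -19.15218573667599]
```

View pics/w0b.png

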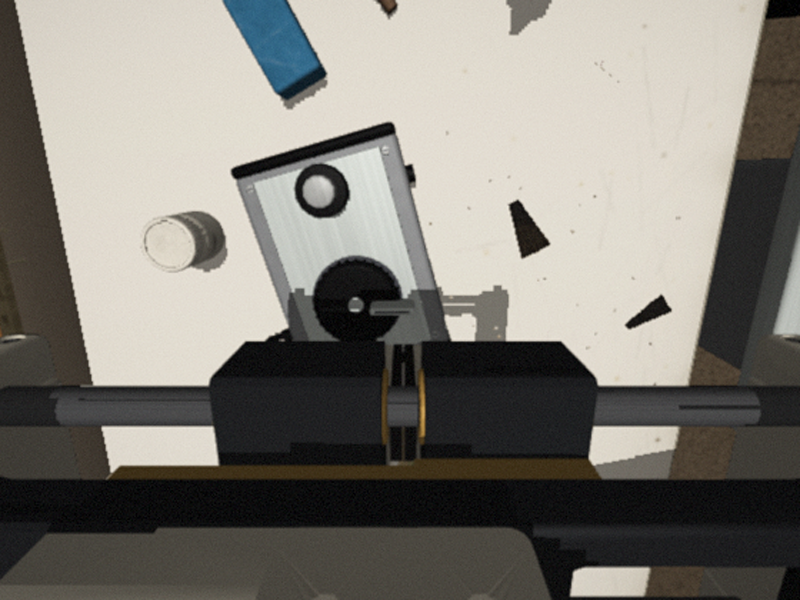

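The wrist view shows the tab pointing right in the picture (towards the robot), from about (371,307) to (413,308). The cap is at (355,304), the disc centre at (357,298) and the button at (319,190).

```bash
cat >> h.py <<'E'
from scipy.spatial.transform import Rotation as Ro
def wray(d,u,v,z):
    K=np.array(d['camera_matrix']);T=np.array(d['tool_from_camera']);s=d['state']
    W=np.eye(4);W[:3,:3]=Ro.from_euler('xyz',s['eef_rot'],degrees=True).as_matrix();W[:3,3]=s['tcp_pos'];W=W@T
    r=np.linalg.inv(K)@[u,v,1];w=W[:3,:3]@[r[0],-r[1],-r[2]];o=W[:3,3]
    return o+w*(z-o[2])/w[2]
E
python3 - <<'E'
from h import *
d=json.load(open('pics/w0.json'))
f=lambda u,v,z:wray(d,u*.7,v*.7,z).round(4)
print('disc',f(357,298,.058),'cap',f(355,304,.06),'tin',f(371,306,.078),'tout',f(413,308,.078),'btn',f(319,190,.06),'collar',f(321,191,.05))
a=cv2.imread('pics/w0.png')[170:240,210:310]
cv2.imwrite('pics/c2.png',cv2.resize(a,(800,560),interpolation=cv2.INTER_CUBIC))
E
```

```text
disc [ 0.537  -0.0052  0.058 ] cap [ 0.5384 -0.0009  0.06  ] tin [ 0.5246 -0.0048  0.078 ] tout [ 0.4934 -0.0035  0.078 ] btn [ 0.5628 -0.0873  0.06  ] collar [ 0.5632 -0.0863  0.05  ]
```

View pics/c2.png

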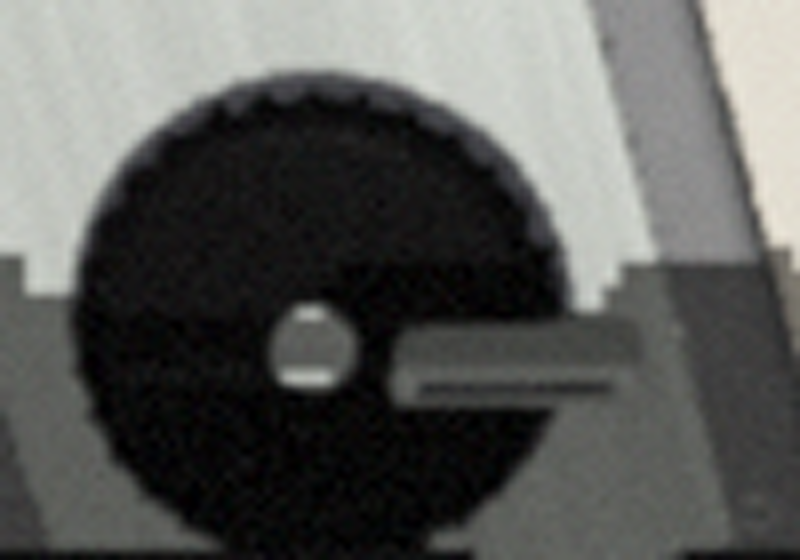

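Run:
```python
from h import *
d=json.load(open('pics/w0.json'))
f=lambda u,v,z:wray(d,210+u/8,170+v/8,z).round(4)
A=f(312,350,.059);p=f(395,389,.078);q=f(620,388,.078);print('cap',A,p,q,'disc L/R',f(75,310,.058),f(568,310,.058))
t=q-p;print(np.degrees(np.arctan2(t[1],t[0])),np.hypot(*t[:2]))
for X in(p,q,f(505,388,.078)):
  b=X-[.538,.001,0];print(np.degrees(np.arctan2(b[1],b[0])),np.hypot(b[0],b[1]))
```

```text
cap [5.38e-01 5.00e-04 5.90e-02] [5.25e-01 1.00e-04 7.80e-02] [ 4.951e-01 -3.000e-04  7.800e-02] disc L/R [ 0.5712 -0.0047  0.058 ] [ 0.5021 -0.0053  0.058 ]
-179.23354699898908 0.02990267546558338
-176.03968816954165 0.013031116606031899
-178.26429541107163 0.04291969244996991
-177.51044707800085 0.027626074639731282
```

Call:
move_arm([
  [0, 0, -25, 0, 0, 0, 0],
  [0, 0, -25, 0, 0, 0, 0],
  [0, 0, -25, 0, 0, 0, 0],
  [0, 0, -25, 0, 0, 0, 0],
  [0, 0, -20, 0, 0, 0, 0],
  [0, 0, -15, 0, 0, 0, 0],
  [0, 0, -12, 0, 0, 0, 0],
  [0, 0, -8, 0, 0, 0, 0],
  [0, 0, -6, 0, 0, 0, 0],
  [0, 0, 0, 0, 0, 0, 0],
  [0, 0, 0, 0, 0, 0, 0],
])

```text
time_s: 3.25
tcp_pos: [0.5028, -0.0229, 0.066]
eef_rot: [-180.0, 0.0, -89.3]
contact_force: [-0.3, -0.3, 0.8]
gripper_width: 0.0007
```

Run:
```python
from h import *
a,d=snap('wrist','w1');b,e=snap('scene','s1')
cv2.imwrite('pics/w1b.png',np.hstack([cv2.resize(a[150:330,180:400],(440,360)),cv2.resize(b[170:290,250:370],(360,360),interpolation=cv2.INTER_CUBIC)]))
```

```text
(no output)
```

View pics/w1b.png

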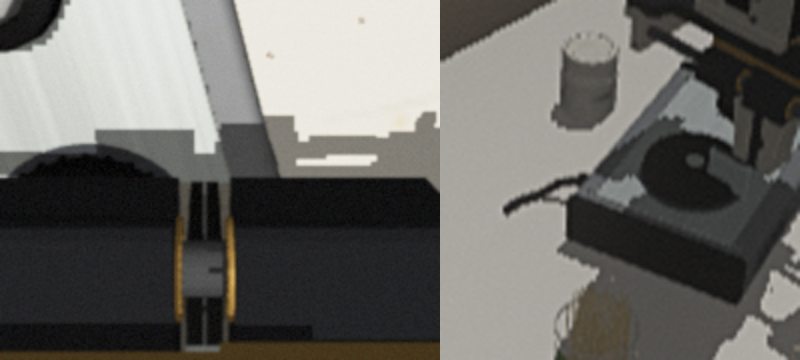

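The finger is down on the near side of the tab without touching anything. Next I work out the arc increments.

Run:
```python
import numpy as np
A=np.array([538,1.]);s=np.array([502.8,-22.9])
def P(p,g):
    c,s_=np.cos(np.radians(p)),np.sin(np.radians(p));x,y=36,12.5+g
    return A+[c*x-s_*y,s_*x+c*y]
prev=s
for p,g in [(180,6),(180,2)]+[(180-4*i,0) for i in range(0,24)]:
    q=P(p,g);print(p,(q-prev).round(1),q.round(1));prev=prev+(q-prev).round(1)
```

```text
180 [-0.8  5.4] [502.  -17.5]
180 [0. 4.] [502.  -13.5]
180 [0. 2.] [502.  -11.5]
176 [-0.8  2.5] [501.2  -9. ]
172 [-0.6  2.6] [500.6  -6.4]
168 [-0.4  2.7] [500.2  -3.7]
164 [-0.3  2.6] [499.9  -1.1]
160 [-0.   2.7] [499.9   1.6]
156 [0.1 2.6] [500.    4.2]
152 [0.3 2.7] [500.3   6.9]
148 [0.5 2.6] [500.8   9.5]
144 [0.7 2.5] [501.5  12. ]
140 [0.9 2.6] [502.4  14.6]
136 [1.  2.4] [503.4  17. ]
132 [1.2 2.4] [504.6  19.4]
128 [1.4 2.3] [506.   21.7]
124 [1.5 2.2] [507.5  23.9]
120 [1.7 2. ] [509.2  25.9]
116 [1.8 2. ] [511.   27.9]
112 [1.9 1.8] [512.9  29.7]
108 [2.1 1.7] [515.   31.4]
104 [2.2 1.5] [517.2  32.9]
100 [2.2 1.4] [519.4  34.3]
96 [2.4 1.2] [521.8  35.5]
92 [2.5 1. ] [524.3  36.5]
88 [2.5 0.9] [526.8  37.4]
```

Call:
move_arm([
  [-0.8, 5.4, 0, 0, 0, 0, 0],
  [0, 4, 0, 0, 0, 0, 0],
  [0, 2, 0, 0, 0, 0, 0],
  [-0.8, 2.5, 0, 0, 0, -4, 0],
  [-0.6, 2.6, 0, 0, 0, -4, 0],
  [-0.4, 2.7, 0, 0, 0, -4, 0],
  [-0.3, 2.6, 0, 0, 0, -4, 0],
  [0, 2.7, 0, 0, 0, -4, 0],
  [0.1, 2.6, 0, 0, 0, -4, 0],
  [0.3, 2.7, 0, 0, 0, -4, 0],
  [0.5, 2.6, 0, 0, 0, -4, 0],
  [0.7, 2.5, 0, 0, 0, -4, 0],
  [0.9, 2.6, 0, 0, 0, -4, 0],
  [0, 0, 0, 0, 0, 0, 0],
])

```text
time_s: 4.75
tcp_pos: [0.5023, 0.0149, 0.0656]
eef_rot: [-180.0, 0.0, -129.4]
contact_force: [0.6, 0.6, -0.1]
gripper_width: 0.0002
```

Run:
```python
from h import *
b,e=snap('scene','s2');a,d=snap('top','t2')
cv2.imwrite('pics/s2b.png',np.hstack([cv2.resize(a[195:285,280:385],(420,360),interpolation=cv2.INTER_CUBIC),cv2.resize(b[170:290,250:370],(360,360),interpolation=cv2.INTER_CUBIC)]))
```

```text
(no output)
```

View pics/s2b.png

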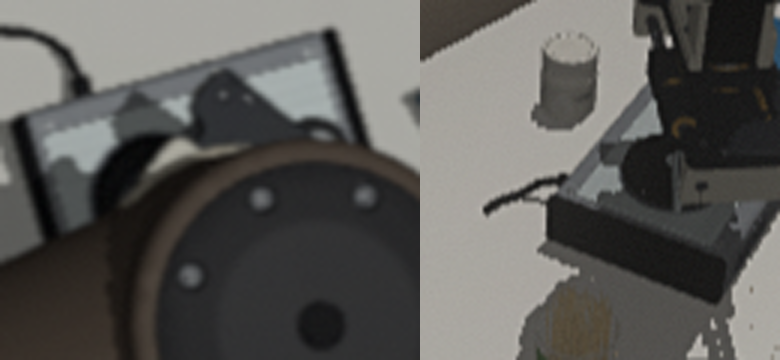

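Call:
move_arm([
  [1, 2.4, 0, 0, 0, -4, 0],
  [1.2, 2.4, 0, 0, 0, -4, 0],
  [1.4, 2.3, 0, 0, 0, -4, 0],
  [1.5, 2.2, 0, 0, 0, -4, 0],
  [1.7, 2, 0, 0, 0, -4, 0],
  [1.8, 2, 0, 0, 0, -4, 0],
  [0, 0, 0, 0, 0, 0, 0],
  [0, 0, 0, 0, 0, 0, 0],
])

```text
time_s: 5.65
tcp_pos: [0.5106, 0.0277, 0.0655]
eef_rot: [180.0, 0.0, -153.2]
contact_force: [-0.0, -0.2, -0.6]
gripper_width: 0.0008
```

Call:
move_arm([
  [1.9, 1.8, 0, 0, 0, -4, 0],
  [1, 0.9, 0, 0, 0, -2, 0],
  [1.1, 0.8, 0, 0, 0, -2, 0],
])

```text
time_s: 5.95
tcp_pos: [0.5142, 0.031, 0.0655]
eef_rot: [180.0, -0.0, -161.3]
contact_force: [-2.3, -0.4, 0.5]
gripper_width: 0.0005
```

Call:
move_arm([
  [1.1, 0.8, 0, 0, 0, -2, 0],
  [1.1, 0.7, 0, 0, 0, -2, 0],
  [1.1, 0.7, 0, 0, 0, -2, 0],
])

```text
time_s: 6.25
tcp_pos: [0.5168, 0.0331, 0.0653]
eef_rot: [180.0, -0.1, -167.3]
contact_force: [-3.2, 1.1, 2.3]
gripper_width: 0.0006
```

Call:
move_arm([
  [1.2, 0.6, 0, 0, 0, -2, 0],
  [1.2, 0.6, 0, 0, 0, -2, 0],
])

```text
time_s: 6.45
tcp_pos: [0.5193, 0.0344, 0.0653]
eef_rot: [180.0, -0.1, -171.3]
contact_force: [-2.0, 0.8, -0.2]
gripper_width: 0.0007
```

Call:
move_arm([
  [1.2, 0.5, 0, 0, 0, -2, 0],
  [1.3, 0.5, 0, 0, 0, -2, 0],
])

```text
time_s: 6.65
tcp_pos: [0.5226, 0.0355, 0.0655]
eef_rot: [180.0, -0.0, -175.3]
contact_force: [0.1, 0.7, 0.4]
gripper_width: 0.0005
```

The force built to about 3.4 N and then fell to zero, so the fourth click has sprung on. I'll back off, lift and look from over the button.

Call:
move_arm([
  [-5, 0, 0, 0, 0, 0, 0],
  [-5, 0, 5, 0, 0, 0, 0],
  [0, 0, 20, 0, 0, 0, 0],
  [0, 0, 25, 0, 0, 0, 0],
  [0, 0, 25, 0, 0, 0, 0],
  [10, -20, 25, 0, 0, 8, 0],
  [10, -25, 25, 0, 0, 8, 0],
  [10, -25, 10, 0, 0, 8, 0],
  [10, -25, 0, 0, 0, 8, 0],
  [10, -27, 0, 0, 0, 8, 0],
  [0, 0, 0, 0, 0, 8, 0],
  [0, 0, 0, 0, 0, 8, 0],
  [0, 0, 0, 0, 0, 8, 0],
  [0, 0, 0, 0, 0, 8, 0],
  [0, 0, 0, 0, 0, 8, 0],
  [0, 0, 0, 0, 0, 5, 0],
  [0, 0, 0, 0, 0, 0, 0],
  [0, 0, 0, 0, 0, 0, 0],
])

```text
time_s: 8.45
tcp_pos: [0.5624, -0.0863, 0.2008]
eef_rot: [-180.0, 0.0, -90.5]
contact_force: [-0.3, 0.4, -0.6]
gripper_width: 0.0003
```

Run:
```python
from h import *
a,d=snap('wrist','w3');b,e=snap('scene','s3');t,g=snap('top','t3')
print(d['state']['tcp_pos'],d['state']['eef_rot'],d['state']['contact_force'])
r=lambda i,w,h:cv2.resize(i,(w,h),interpolation=cv2.INTER_CUBIC)
cv2.imwrite('pics/v3.png',np.vstack([np.hstack([r(b[170:290,250:370],300,300),r(t[195:285,280:385],350,300)]),r(a,400,300) if 0 else np.hstack([r(a,400,300),np.zeros((300,250,3),np.uint8)])]))
```

```text
[0.5624324390430013, -0.08632819670719927, 0.2008034662366399] [-179.9942887654066, 0.006412375150620699, -90.45848755045485] [-0.32709324516214294, 0.38020808409829804, -0.5672160178220325]
```

View pics/v3.png

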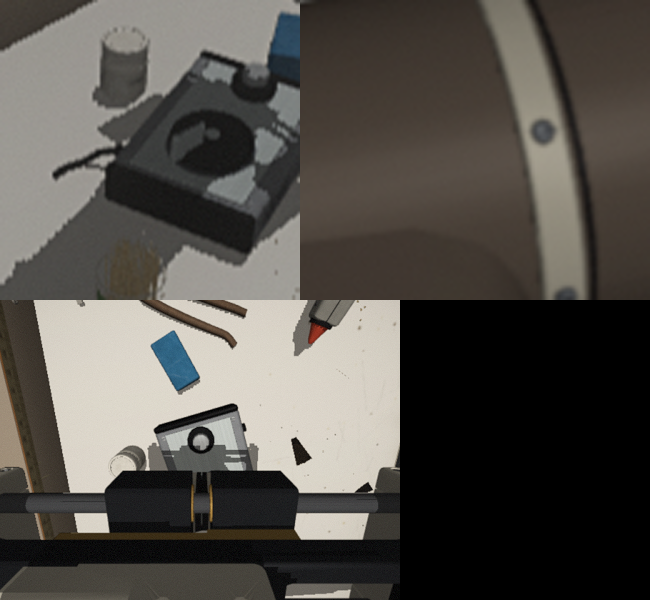

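The scene crop shows the dial clear of the arm, with the tab now running from the cap (213,132) to about (173,150). I'll compare that with the tab positions predicted for 3, 4 and 5 clicks, and check the button position.

Run:
```python
from h import *
e=json.load(open('pics/s3.json'));K=np.array(e['camera_matrix']);T=np.array(e['world_to_cam'])
def pr(p):
    c=T[:3,:3]@p+T[:3,3];x=K@[c[0],-c[1],-c[2]];return x[:2]/x[2]
def poly(ph,z,s=1):
    c,s_=np.cos(np.radians(ph)),np.sin(np.radians(ph))
    return [pr(np.array([.538+c*x-s_*y,.001+s_*x+c*y,z])) for x,y in[(.012,-.003),(.046,-.003),(.046,.003),(.012,.003)]]
b=cv2.imread('pics/s3.png')[195:260,305:370];b=cv2.convertScaleAbs(b,alpha=1.6)
o=[]
for ph in(108,84,60):
    i=cv2.resize(b,(390,390),interpolation=cv2.INTER_CUBIC)
    for z,c in((.078,(0,255,0)),(.058,(0,0,255))):
        q=(np.array(poly(ph,z))-[305,195]+.5)*6;cv2.polylines(i,[q.astype(int)],True,c,1)
    o.append(i)
o.append(cv2.resize(b,(390,390),interpolation=cv2.INTER_CUBIC))
cv2.imwrite('pics/v4.png',cv2.resize(np.vstack([np.hstack(o[:2]),np.hstack(o[2:])]),(600,600)))
```

```text
(no output)
```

View pics/v4.png

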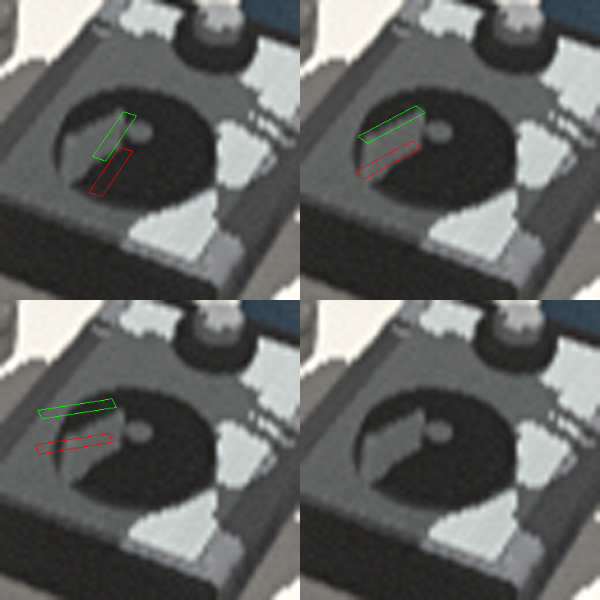

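The tab matches the 4-click outline (84°) and neither the 3-click nor the 5-click one. Now I'll press the button.

Call:
move_arm([
  [0, 0, -25, 0, 0, 0, 0],
  [0, 0, -25, 0, 0, 0, 0],
  [0, 0, -25, 0, 0, 0, 0],
  [0, 0, -20, 0, 0, 0, 0],
  [0, 0, -15, 0, 0, 0, 0],
  [0, 0, -10, 0, 0, 0, 0],
  [0, 0, -4, 0, 0, 0, 0],
  [0, 0, 0, 0, 0, 0, 0],
])

```text
time_s: 9.4
tcp_pos: [0.5629, -0.0864, 0.0764]
eef_rot: [180.0, -0.0, -90.4]
contact_force: [-0.0, 1.2, 0.1]
gripper_width: 0.0004
```

Call:
move_arm([
  [0, 0, -2, 0, 0, 0, 0],
  [0, 0, -2, 0, 0, 0, 0],
  [0, 0, 0, 0, 0, 0, 0],
])

```text
time_s: 9.7
tcp_pos: [0.5629, -0.0863, 0.0728]
eef_rot: [-180.0, 0.0, -90.4]
contact_force: [-0.5, 0.8, 0.0]
gripper_width: 0.0003
```

Call:
move_arm([
  [0, 0, -2, 0, 0, 0, 0],
  [0, 0, 0, 0, 0, 0, 0],
])

```text
time_s: 9.9
tcp_pos: [0.5628, -0.0864, 0.0705]
eef_rot: [180.0, 0.0, -90.4]
contact_force: [-1.0, -0.3, 0.3]
gripper_width: 0.0002
```

Call:
move_arm([
  [0, 0, -2, 0, 0, 0, 0],
  [0, 0, 0, 0, 0, 0, 0],
])

```text
time_s: 10.1
tcp_pos: [0.5627, -0.0864, 0.0683]
eef_rot: [180.0, 0.0, -90.4]
contact_force: [0.5, 0.7, -0.5]
gripper_width: 0.0004
```

Call:
move_arm([
  [0, 0, -2, 0, 0, 0, 0],
  [0, 0, -2, 0, 0, 0, 0],
  [0, 0, 0, 0, 0, 0, 0],
])

```text
time_s: 10.4
tcp_pos: [0.563, -0.0864, 0.0645]
eef_rot: [-180.0, -0.0, -90.4]
contact_force: [0.0, 1.2, 1.6]
gripper_width: 0.0003
```

Call:
move_arm([
  [0, 0, -2, 0, 0, 0, 0],
  [0, 0, 0, 0, 0, 0, 0],
])

```text
time_s: 10.6
tcp_pos: [0.563, -0.0864, 0.0625]
eef_rot: [-180.0, -0.0, -90.4]
contact_force: [-0.2, -0.2, 1.9]
gripper_width: 0.0005
```

Call:
move_arm([
  [0, 0, -2, 0, 0, 0, 0],
  [0, 0, 0, 0, 0, 0, 0],
])

```text
time_s: 10.8
tcp_pos: [0.563, -0.0864, 0.0606]
eef_rot: [-180.0, -0.0, -90.4]
contact_force: [-0.2, 0.5, 3.3]
gripper_width: 0.0006
```

Call:
move_arm([
  [0, 0, -2, 0, 0, 0, 0],
  [0, 0, 0, 0, 0, 0, 0],
])

```text
time_s: 11.0
tcp_pos: [0.5631, -0.0864, 0.0601]
eef_rot: [-180.0, -0.0, -90.3]
contact_force: [-4.1, 1.4, 15.9]
gripper_width: 0.0006
```

It bottomed out at z = 0.060 with about 6 mm of travel and 16 N. I'll let go.

Call:
move_arm([
  [0, 0, 3, 0, 0, 0, 0],
  [0, 0, 6, 0, 0, 0, 0],
  [0, 0, 20, 0, 0, 0, 0],
  [0, 0, 30, 0, 0, 0, 0],
  [0, 0, 40, 0, 0, 0, 0],
  [0, 0, 40, 0, 0, 0, 0],
  [-20, -40, 0, 0, 0, 0, 0],
  [-20, -40, 0, 0, 0, 0, 0],
  [-20, -40, 0, 0, 0, 0, 0],
  [-20, -40, 0, 0, 0, 0, 0],
  [-20, -40, 0, 0, 0, 0, 0],
  [0, 0, 0, 0, 0, 0, 0],
  [0, 0, 0, 0, 0, 0, 0],
  [0, 0, 0, 0, 0, 0, 0],
])

```text
time_s: 12.4
tcp_pos: [0.4629, -0.286, 0.1974]
eef_rot: [180.0, 0.0, -90.4]
contact_force: [-0.7, -0.3, -0.3]
gripper_width: 0.0005
```

Run:
```python
from h import *
b,e=snap('scene','s5');t,g=snap('top','t5')
r=lambda i,w,h:cv2.resize(i,(w,h),interpolation=cv2.INTER_CUBIC)
cv2.imwrite('pics/v5.png',np.hstack([r(b[160:310,250:400],400,400),r(t[150:300,230:430],400,300) if 0 else r(t[150:300,230:380],400,400)]))
```

```text
(no output)
```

View pics/v5.png

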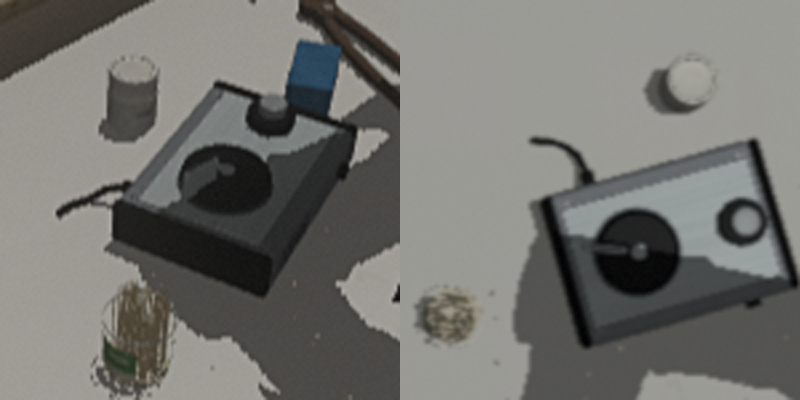

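The tab points left and slightly away from the robot, from (625,248) to (590,243) in the top crop, which is about 84° and so 4 clicks. The button is up and the bystanders have not moved, so I'm handing it in.

```bash
python3 -c "
from plant import *
print(close_job())"
```

```text
the job is handed in; nothing more can be done
None
```

I turned the dial four clicks clockwise with the shut fingertips on one side of the tab, then pressed the set button fully down and let go. The job is handed in at about 12.5 s on the robot's clock.

- **Dial:** the tab went from about 180° to about 84° in the world frame. In the scene picture it matched the outline predicted for 4 clicks and neither 3 nor 5. The last top view also looked like about 84°. The push force rose to about 3.4 N and then fell to zero as the fourth click sprang on.
- **Button:** it travelled about 6 mm and bottomed out at 16 N. In the last pictures it is back up.
- **Surroundings:** the pot of picks, wax block and cream pot look unmoved by eye. The arm ended clear of everything, with no contact force beyond sensor noise.
- **One disagreement:** I measured the tab's starting angle at about 2.85 rad from the controller's x axis, slightly outside the stated 0.35 to 2.6 rad. The two cameras agreed with each other to within a few degrees, so I went by the pictures.

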